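Box up the shaped club heads and shut the lid

ROBOT

A 7-joint arm with a two-finger parallel gripper is mounted at the origin on the work surface. World frame = base frame: x ahead of the robot, y to its left, z up, the work surface at z = 0. Lengths are in mm, angles in degrees, forces in N, time in s.
With the tool pointing down it reaches from about 425 to 950 mm from the base axis. Payload 16.7 kg.
Tool frame: the origin (TCP) lies midway between the tips of the shut fingers; the grasp point (between the pads) lies 19 mm behind it (env.tcp_to_grasp is the distance from the TCP to the grasp point, in mm); z points along the fingers, y is the direction in which the jaws open and shut (so a half turn about z gives the same grasp; the last joint's range is limited). The gripper opens to 94 mm and grips with 3 to 60 N. Pads are 16 mm wide; open, the fingers measure 119 mm over their backs; the gripper's body (75 mm by 177 mm) begins 78 mm behind the grasp point.
Start: joints at [56.751, 24.414, 4.234, 92.017, -1.954, 63.644, -3.845], TCP at [281.844, -613.301, 205.467] pointing down, gripper open.
Joint ranges: [-163.25, 163.25], [-28.42, 122.38], [-70.27, 78.77], [12.13, 141.07], [-58.53, 238.53], [9.26, 117.41], [-156.51, 156.51]. Speed limits (degrees/s): [108.29, 108.29, 136.94, 136.94, 172.46, 172.46, 172.46].

INTERFACE

Orientations are given as a 3x3 rotation matrix whose columns are the frame's x, y, z axes.
In Python, from rig import env, viewer gives the robot as it stands.
- The arm moves only by the shell command python3 -m creep 'ROWS' [FORCE]. ROWS is JSON, a list that holds one entry, the list of rows, each a list of 7 numbers: the turn, a rotation vector about the world's x, y, z in degrees, then the shift along the world's x, y, z in cm, then the finger opening in cm, from 0 to 9.4. In form: [[[ax, ay, az, dx, dy, dz, gripper], ...]]. A call has 1 to 20 rows; each row is the pose to reach, as a shift and turn from the pose measured when the call began; what a row does not reach only later rows make up. A row lasts 1/8 s, in which the tool goes at most 62.5 mm and 10.7 degrees, less where a joint would pass 70% of its speed; a pose out of reach is approached as far as the arm can. A call with a gripper value outside its range is refused whole. The fingers move at their own pace and stop on an object; FORCE is the grip in N (left out, the last holds). Time passes only in rows, so rows that repeat a pose let the fingers close. It gives the time, the measured TCP pose, the force and the opening at its end, in the units of the state.
- env.state(): the state, without advancing time (a new reading comes with each control period).
- viewer.read_camera(name): name is "scene" or "side" or "wrist"; returns a dict with "pixels" (400x640x3 uint8, red, green, blue), "z_map" (400x640 float32, mm along the optical axis (not along the pixel's ray), 0 where there is no reading), "fx", "fy", "cx", "cy" (pixels), "origin" and "orientation" of the camera in the world; the wrist camera has in their place "T_tool_cam" (4x4, takes a point from camera to tool coordinates, whose origin is the TCP and whose axes are the flange's). Camera axes: x right, y down, z forward; pixel columns grow to the right and rows downward; lengths in mm; the calibration is good to about 2 mm. A picture is of the moment at which its call begins: read the wrist's pose just before it.
- env.hand_in(): hands the job in, once; it reports no verdict.
The state is a dict: "time_s": time; "q": joint angles; "qvel": joint speeds; "effort": joint torques, N m; "tool_pos": TCP position; "eef_rot": TCP orientation; "wrist_force": force on the tool from outside, world axes, zero at the start; "wrist_torque": the same for the moment, N m; "opening": finger opening in mm.
Only numpy, scipy, OpenCV 4.12 (cv2) and the standard library are available. Lean on these libraries where they do the work, as an engineer would, in place of code of your own. Each camera call takes 0.05 s, during which the arm holds its last target. There are 200 camera calls.

TASK

Lay every wooden club head that is on the bench in the blue-walled stock box, side by side on its floor, then put the lid on, pull upwards, so that it sits flush down in the rim all round, and turn both brass buttons in across the lid to lock it. The lid lies wrong way up, resting on its pull in front of the bench stop, and is too wide to grip across; the stop is there to lever it up against. Lower it over the right way up and do not let it fall over. Leave the other tools on the bench where they are.

Things in the scene. Friction and masses are not known exactly. Their poses are not given: they have to be found in the camera images.
- head_1: wooden golf-club head, pear-shaped, 100 mm long, 42 mm across, 45 mm high, pale wood, on a flat brass sole plate. Origin: underside, below the middle of the widest part, where it is gripped across (42 mm, along its y, side middle 24 mm up). x: towards the thin neck (neck end at +68 mm, round end at -32 mm), z up. About 0.16 kg. May be absent (two or three heads are there)
- head_2: wooden golf-club head, pear-shaped, 100 mm long, 42 mm across, 45 mm high, darker wood, on a flat brass sole plate. Origin: underside, below the middle of the widest part, where it is gripped across (42 mm, along its y, side middle 24 mm up). x: towards the thin neck (neck end at +68 mm, round end at -32 mm), z up. About 0.16 kg. May be absent (two or three heads are there)
- head_3: wooden golf-club head, pear-shaped, 100 mm long, 42 mm across, 45 mm high, pale wood, on a flat brass sole plate. Origin: underside, below the middle of the widest part, where it is gripped across (42 mm, along its y, side middle 24 mm up). x: towards the thin neck (neck end at +68 mm, round end at -32 mm), z up. About 0.16 kg. May be absent (two or three heads are there)
- lid: loose plywood lid 140 (x) x 240 (y) x 9 mm, 0.28 kg. Origin: middle of its green-lined inner face; z: from the inner to the outer face. On the outer face stands a pull (see point lid_pull). At the start it is wrong way up (z downwards), resting on its pull and on the long edge next to the stop, sloping 30 degrees; the other long edge is raised, underside 71 mm above the bench
- lid_pull (a point): middle of the lid's pull, 27 mm along z from the lid's origin: a dark wooden bar on the middle of the outer face, 18 mm (lid x) by 60 mm (lid y), standing 36 mm off it (lid z 9 to 45 mm). It can be gripped by its ends (60 mm, along lid y) or across (18 mm)
- stop: bench stop, fixed: upright plywood board 290 mm long (y), 110 mm high, front face at x = +125 mm, with a foot strip along its front, 25 mm deep, 15 mm high, front face at x = +100 mm. Origin: on the bench (black mat, level with it), 100 mm before the strip; x points to the board, z up. A lid tipped up against the strip and past upright leans back on the board, 15 degrees past upright, and stays
- box: open stock box fixed to the bench, blue outer walls 176 (x) x 276 (y) x 72 mm high. Origin: centre of its underside, z up. Inner floor at z = 8 mm, inside 128 x 228 mm. A ledge all round at z = 62 mm carries the lid (its origin then over the box's, either way round, top at z = 71 mm); the rim above it slopes: 146 x 246 mm at the ledge, 158 x 258 mm at the top
- button_a (a joint): turn-button on the box's +y rim: brass bar 14 mm wide, z = 74 to 84 mm in the box frame, on an upright pivot at box (0, +131 mm), long arm reaching 50 mm, short end 10 mm. 0: along the rim, long arm towards the box's -x; grows as the arm swings inwards; 1.57: straight across the lid. Stays where left (1 N at the tip turns it); stops at -0.35 and 1.75
- button_b (a joint): the same on the middle of the -y rim, pivot at box (0, -131 mm): 0 lies along the rim with the long arm towards the box's -x, grows as the arm swings inwards (towards +y), 1.57: straight across the lid
- button_a_tip (a point): top of button_a's long arm, 40 mm from its pivot, 84 mm above the bench
- button_b_tip (a point): top of button_b's long arm, 40 mm from its pivot, 84 mm above the bench
- file: bystander: flat file with an orange handle, 310 mm long, 24 mm high
- sanding_block: bystander: cork sanding block 110 x 62 x 34 mm
- wax_tin: bystander: red tin, 84 mm across, 45 mm high
- glue: bystander: white bottle, 60 mm across, 130 mm high
- hammer: bystander: hammer, 260 mm long, lying
- tape: bystander: yellow tape roll, 96 mm across, 25 mm high
Not all that is in view belongs to the job. Leave any purple look-alike of the head_2 alone.

How it is judged (in metres and radians):
On the way, in this order (a step that is already met when the one before it is completed fails the run):
1. every head present lies in the box, on its floor (x of head_1 in the frame of box between -0.075 and 0.075 m and y of head_1 in the frame of box between -0.115 and 0.115 m and z of head_1 in the frame of box between 0 and 0.04 m and x of head_2 in the frame of box between -0.075 and 0.075 m and y of head_2 in the frame of box between -0.115 and 0.115 m and z of head_2 in the frame of box between 0 and 0.04 m and x of head_3 in the frame of box between -0.075 and 0.075 m and y of head_3 in the frame of box between -0.115 and 0.115 m and z of head_3 in the frame of box between 0 and 0.04 m), for 0.3 s.
2. the lid sits in the rim, pull upwards, flush all round, over the heads (all of step 1 and horizontal distance between lid and box below 0.01 m and z of lid in the frame of box between 0.055 and 0.0645 m and angle between lid's own z axis and vertical below 0.04 rad), for 0.3 s.
3. both buttons are turned in across the lid (horizontal distance between lid and box below 0.01 m and z of lid in the frame of box between 0.055 and 0.0645 m and angle between lid's own z axis and vertical below 0.04 rad and value of joint each of button_a, button_b above 1.2 rad), for 0.3 s.
At the end, for the whole second after the job is handed in: Every head present lies in the box on its floor (origin less than 40 mm above the box's underside); the lid is pull up, at rest in the rim on the ledge (within 2.5 mm in height, 10 mm sideways, 0.04 rad of level); both buttons are turned in past 1.2 rad (all of step 1 and all of step 3 and linear speed of lid below 0.02 m/s); the robot touches nothing.
It fails at once if the lid falls over: it turns faster than 10 rad/s while the fingers do not touch it (angular speed of lid above 10 rad/s and contact force between lid and the fingers below 0.05 N).
It fails at once if a bystander is moved more than 30 mm (distance of any of file, sanding_block, wax_tin, glue, hammer, tape from where it was at the start of the episode above 0.03 m).
Of head_1, head_2, head_3 only 2 to 3 are there at a start; the rules pass over those that are not, and their reading is None.
At some moment in a run one of head_1, head_2, head_3 may be knocked a few centimetres aside while the robot is not near it.
It also fails if it takes over 200 s, if anything falls off the work surface, if the arm or the gripper's body presses on something with over 40 N, if the wrist force passes 120 N, or if a joint passes its speed limit or range.

## Working session

There is one attempt and no reset: what is moved stays moved. The work goes in short steps, Python scripts to look and compute and a shell command to move; the robot and the scene stay as the last step left them, time stands still between calls to the robot, and variables do not carry over. Pictures are saved under pics/ and viewed, on a budget of 14 in all, crops included, one or two more only if the job needs it, and the job is handed in when it is done.

```bash
ls; mkdir -p pics
cat > h.py <<'E'
import numpy as np, cv2
from rig import env, viewer
def cam(n):
    s=env.state(); c=viewer.read_camera(n)
    if 'T_tool_cam' in c:
        T=np.eye(4);T[:3,:3]=np.array(s['eef_rot']);T[:3,3]=s['tool_pos']
        W=T@np.array(c['T_tool_cam']); c['origin']=W[:3,3]; c['orientation']=W[:3,:3]
    c['origin']=np.array(c['origin']);c['orientation']=np.array(c['orientation'])
    return c
def save(c,f): cv2.imwrite('pics/'+f,np.ascontiguousarray(c['pixels'][...,::-1]))
def cloud(c):
    v,u=np.mgrid[:400,:640]; z=c['z_map']
    P=np.stack([(u-c['cx'])/c['fx']*z,(v-c['cy'])/c['fy']*z,z],-1)
    P=P@c['orientation'].T+c['origin']; P[z<=0]=np.nan
    return P
def ray(c,u,v,h):
    d=c['orientation']@np.array([(u-c['cx'])/c['fx'],(v-c['cy'])/c['fy'],1]); return c['origin']+d*(h-c['origin'][2])/d[2]
def proj(c,p):
    q=c['orientation'].T@(np.array(p)-c['origin']); return q[0]/q[2]*c['fx']+c['cx'],q[1]/q[2]*c['fy']+c['cy']
def st():
    s=env.state(); print(s['time_s'],np.round(s['tool_pos'],1),np.round(s['eef_rot'],3).tolist(),'F',np.round(s['wrist_force'],1),'open',round(s['opening'],1))
E
python3 - <<'E'
from h import *
st()
for n in('scene','side'):
    c=cam(n); save(c,n+'0.png'); np.savez(n+'0.npz',**c); print(n,c['origin'],c['orientation'].round(2).tolist(),c['fx'])
E
```

```text
pics
0.0 [ 281.6 -613.   204.8] [[0.909, 0.418, -0.001], [0.418, -0.909, 0.001], [-0.0, -0.001, -1.0]] F [ 0.4 -0.1  0.9] open 94.3
scene [1040.35212365  417.0761583   927.65527408] [[-0.63, 0.62, -0.46], [0.77, 0.52, -0.36], [0.02, -0.59, -0.81]] 403.86123884592985
side [  217.85573108 -1150.06075659   916.02912453] [[0.97, -0.12, 0.22], [-0.25, -0.54, 0.8], [0.02, -0.83, -0.56]] 456.8167074083835
```

View pics/scene0.png

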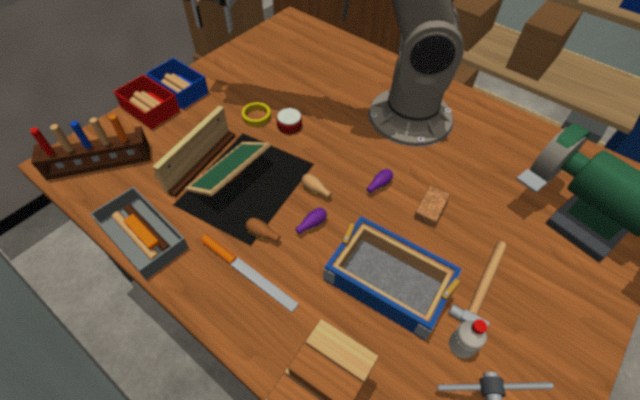

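View pics/side0.png

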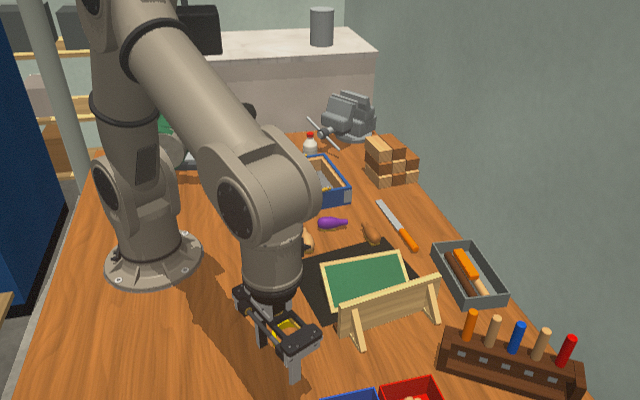

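The scene picture shows the candidates for heads: pale at (316,187), dark brown at (262,230), and purple look-alikes at (379,181) and (311,222), which I leave alone. The tools in (140,240) are not heads. The box is at (393,275), its buttons at (349,232) and (451,290). The lid is at (230,168), against the stop at (193,150). The side view agrees: pale at (306,240), dark at (371,233).

Run:
```python
from h import *
c=dict(np.load('scene0.npz')); P=cloud(c); img=c['pixels']; hsv=cv2.cvtColor(img,cv2.COLOR_RGB2HSV)
def rep(name,m,pr=True):
    q=P[m&np.isfinite(P[...,2])]; xy=q[:,:2]
    r=cv2.minAreaRect(xy.astype(np.float32)); print(name,len(q),'mean',q.mean(0).round(1),'z',np.percentile(q[:,2],[2,50,98]).round(1),'rect',np.round(r[0],1),np.round(r[1],1),round(r[2],1)); return q
def roi(u0,u1,v0,v1):
    m=np.zeros((400,640),bool);m[v0:v1,u0:u1]=True;return m
z=P[...,2]
for n,b in(('pale',(298,336,170,204)),('dark',(240,284,214,246)),('purpA',(362,396,165,196)),('purpB',(292,330,206,238))):
    q=rep(n,roi(*b)&(z>8))
    x=q[:,:2]-q[:,:2].mean(0); w,v=np.linalg.eigh(x.T@x); a=v[:,1]; t=x@a; 
    wd=x@v[:,0]
    # widths per end
    for k in np.linspace(t.min(),t.max(),7)[:-1]:
        s=(t>=k)&(t<k+(t.max()-t.min())/6); print('  ',np.round(q[s,:2].mean(0),0),'w',round(np.ptp(wd[s]),0),'ztop',q[s,2].max().round(0))
blue=(hsv[...,0]>100)&(hsv[...,0]<125)&(hsv[...,1]>120)
rep('bluebox z>60',roi(320,470,210,340)&blue&(z>60))
rep('box z60-73',roi(320,470,210,340)&(z>64)&(z<76))
rep('boxall',roi(320,470,210,340)&(z>50)&(z<90))
rep('floor',roi(320,470,210,340)&(z>3)&(z<14)&(hsv[...,1]<60))
yel=(hsv[...,0]>18)&(hsv[...,0]<30)&(hsv[...,1]>130)
rep('btnA',roi(335,362,215,250)&(z>77)&(z<95)); rep('btnB',roi(435,470,270,310)&(z>77)&(z<95))
g=(hsv[...,0]>60)&(hsv[...,0]<95)&(hsv[...,1]>80)
q=rep('lid green',roi(180,280,130,200)&g&(z>0))
u,s,vt=np.linalg.svd(q-q.mean(0),full_matrices=False); print('lid normal',vt[2].round(3),'s',s)
rep('lidall',roi(180,280,135,200)&(z>10)&(P[...,0]>0)&(np.abs((P-q.mean(0))@vt[2])<6))
rep('stop',roi(150,235,100,195)&(z>95)&(z<120))
rep('mat',roi(170,320,130,240)&(img.max(-1)<45))
rep('tape',roi(238,275,98,128)&(z>15));rep('tin',roi(275,305,105,135)&(z>30)); rep('block',roi(410,452,182,226)&(z>15))
rep('file',roi(195,300,232,312)&(z>6));rep('glue',roi(445,495,318,360)&(z>60));rep('hammer',roi(445,512,238,322)&(z>12)&(z<60))
```

```text
pale 371 mean [467.3 -36.7  35. ] z [11.3 36.2 46.2] rect [460.2 -36.6] [41.1 97.6] 9.5
   [469. -75.] w 32.0 ztop 46.0
   [468. -60.] w 36.0 ztop 47.0
   [468. -43.] w 41.0 ztop 49.0
   [468. -28.] w 31.0 ztop 45.0
   [466. -12.] w 24.0 ztop 40.0
   [465.   6.] w 20.0 ztop 37.0
dark 444 mean [675.2 -49.7  36.3] z [19.3 37.1 47. ] rect [670.8 -49.1] [ 39.4 101.2] 8.4
   [681. -88.] w 34.0 ztop 46.0
   [680. -73.] w 38.0 ztop 50.0
   [677. -56.] w 40.0 ztop 49.0
   [674. -40.] w 35.0 ztop 45.0
   [670. -24.] w 20.0 ztop 40.0
   [667.  -7.] w 20.0 ztop 37.0
purpA 342 mean [332.6  95.3  35.9] z [19.4 36.7 46.8] rect [331.3  93.3] [41.2 96.7] 89.6
   [374.  89.] w 17.0 ztop 37.0
   [355.  92.] w 24.0 ztop 41.0
   [339.  94.] w 33.0 ztop 45.0
   [323.  97.] w 39.0 ztop 50.0
   [307. 100.] w 40.0 ztop 47.0
   [293. 100.] w 30.0 ztop 46.0
purpB 432 mean [565.2  32.7  35.7] z [17.3 36.9 46.7] rect [565.4  28. ] [ 38.6 100.5] 80.0
   [608.  23.] w 20.0 ztop 39.0
   [590.  27.] w 24.0 ztop 41.0
   [574.  31.] w 36.0 ztop 45.0
   [558.  35.] w 38.0 ztop 49.0
   [542.  38.] w 39.0 ztop 47.0
   [
[... 914 characters left out ...]
.  112.8] rect [ 601.5 -391.1] [292.2  23.9] 10.0
mat 5610 mean [ 587.9 -187.1    1.1] z [-2.6  1.   5.3] rect [ 575.  -228.9] [333.3 292.1] 9.8
tape 274 mean [ 345.5 -392.9   23.1] z [15.5 23.6 28.7] rect [ 343.6 -394.6] [96.1 94.6] 80.1
tin 407 mean [ 310.3 -275.9   42.8] z [31.1 44.6 48.7] rect [ 306.9 -278.8] [80.1 80.1] 71.2
block 788 mean [312.4 254.4  33.3] z [18.3 34.2 38.2] rect [304.8 252.6] [114.4  61.8] 9.0
file 1315 mean [763.6  -3.6  16.8] z [ 6.5 13.8 35.5] rect [771.7  -8. ] [219.2 256.6] 39.1
glue 800 mean [608.1 498.7  97. ] z [ 61.7  93.1 132. ] rect [602.1 499.5] [58.9 50.5] 77.2
hammer 1134 mean [444.9 469.9  23.7] z [13.8 24.3 29.2] rect [426.8 435.3] [258.2 124.4] 12.9
```

Two heads are on the bench, pale and dark, and both head and box positions are measured. Next I go above the pale head with the yaw turned, for the close look.

```bash
python3 -m creep '[[[0,0,75,18.1,52,0,9.4],[0,0,75,18.1,52,0,9.4],[0,0,75,18.1,52,0,9.4],[0,0,75,18.1,52,0,9.4],[0,0,75,18.1,52,0,9.4],[0,0,75,18.1,52,0,9.4],[0,0,75,18.1,52,0,9.4],[0,0,75,18.1,52,0,9.4],[0,0,75,18.1,52,0,9.4],[0,0,75,18.1,52,0,9.4],[0,0,75,18.1,52,0,9.4],[0,0,75,18.1,52,0,9.4],[0,0,75,18.1,52,0,9.4]]]' 20
cat > hd.py <<'E'
from h import *
def head(c,prior,hi=60,r=70,lo=10):
    P=cloud(c); m=(np.hypot(P[...,0]-prior[0],P[...,1]-prior[1])<r)&(P[...,2]>lo)&(P[...,2]<hi)
    hsv=cv2.cvtColor(c['pixels'],cv2.COLOR_RGB2HSV); m&=(hsv[...,0]<30)
    n,l,s,_=cv2.connectedComponentsWithStats(m.astype(np.uint8)); k=1+s[1:,4].argmax(); m=l==k
    q=P[m]; R=cv2.minAreaRect(q[:,:2].astype(np.float32)); b=cv2.boxPoints(R)
    e=b[1]-b[0] if np.hypot(*(b[1]-b[0]))>np.hypot(*(b[2]-b[1])) else b[2]-b[1]
    a=e/np.hypot(*e); t=(q[:,:2]-R[0])@a; n_=np.array([-a[1],a[0]]); w=(q[:,:2]-R[0])@n_
    if np.ptp(w[t>25])>np.ptp(w[t<-25]): a=-a
    print('head n',len(q),'centre',np.round(R[0],1),'size',np.round(R[1],1),'neck ang',np.degrees(np.arctan2(a[1],a[0])).round(1),'ztop',np.nanpercentile(q[:,2],99).round(1),'origin',(np.array(R[0])-18*a).round(1),'px',np.argwhere(m).mean(0)[::-1].round())
E
python3 - <<'E'
from hd import *
st()
c=cam('wrist'); save(c,'w1.png'); print('look',c['origin'].round(),c['orientation'][:,2].round(2)); head(c,(462,-45))
c=cam('scene'); save(c,'s1.png'); head(c,(462,-45)); head(c,(671,-55))
E
```

```text
time_s: 1.72
tool_pos: [462.4, -93.9, 204.8]
eef_rot: [[-0.167, 0.986, -0.001], [0.986, 0.167, -0.0], [-0.0, -0.001, -1.0]]
wrist_force: [-0.6, -0.7, 0.0]
opening: 93.6
1.725 [462.4 -93.9 204.8] [[-0.167, 0.986, -0.001], [0.986, 0.167, -0.0], [-0.0, -0.001, -1.0]] F [-0.6 -0.7  0. ] open 93.6
look [451. -24. 384.] [ 0.04 -0.24 -0.97]
head n 2140 centre [461.6 -37.7] size [98.9 41.7] neck ang 87.5 ztop 45.5 origin [460.8 -55.7] px [327. 145.]
head n 369 centre [463.5 -34.7] size [97.4 41.4] neck ang 83.0 ztop 46.6 origin [461.3 -52.6] px [315. 185.]
head n 443 centre [669.9 -49.7] size [39.8 99.5] neck ang 101.9 ztop 48.2 origin [673.6 -67.4] px [261. 229.]
```

View pics/w1.png

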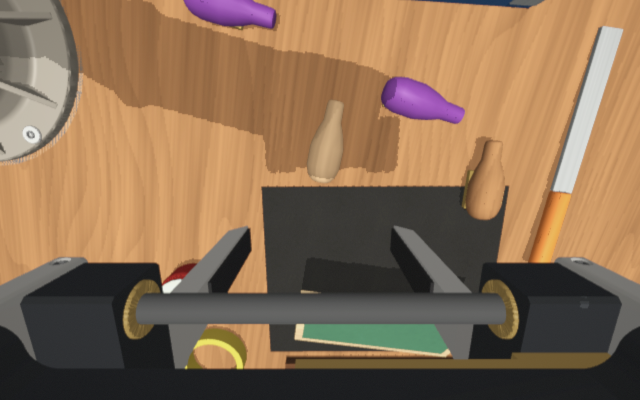

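The wrist picture shows the pale head at (327,145), neck up and slightly right. The dark head is at (485,185), and the purple ones are at (230,10) and (422,100). The wrist and scene views agree on height (45.5 and 46.6 mm) and on position to 3 mm, so I pick the pale one.

```bash
python3 -m creep '[[[0,0,-11,-0.1,3.85,-5,9.4],[0,0,-11,-0.1,3.85,-10,9.4],[0,0,-11,-0.1,3.85,-14,9.4],[0,0,-11,-0.1,3.85,-17,9.4],[0,0,-11,-0.1,3.85,-19.8,9.4],[0,0,-11,-0.1,3.85,-19.8,9.4],[0,0,-11,-0.1,3.85,-19.8,9.4],[0,0,-11,-0.1,3.85,-19.8,3],[0,0,-11,-0.1,3.85,-19.8,3],[0,0,-11,-0.1,3.85,-19.8,3],[0,0,-11,-0.1,3.85,-19.8,3],[0,0,-11,-0.1,3.85,-19.8,3],[0,0,-11,-0.1,3.85,-19.8,3],[0,0,-11,-0.1,3.85,-18,3],[0,0,-11,-0.1,3.85,-14,3],[0,0,-11,-0.1,3.85,-9,3],[0,0,-11,-0.1,3.85,-4,3],[0,0,-11,-0.1,3.85,-2,3]]]' 25
```

```text
time_s: 4.08
tool_pos: [462.4, -55.1, 187.5]
eef_rot: [[0.024, 1.0, 0.002], [1.0, -0.024, -0.001], [-0.001, 0.002, -1.0]]
wrist_force: [-0.1, 0.2, -2.4]
opening: 41.2
```

```bash
cat > boxm.py <<'E'
from h import *
def box(c,show=True):
    P=cloud(c); hsv=cv2.cvtColor(c['pixels'],cv2.COLOR_RGB2HSV); z=P[...,2]
    m=(hsv[...,0]>100)&(hsv[...,0]<125)&(hsv[...,1]>110)&(z>66)&(z<79)&(abs(P[...,0]-568)<140)&(abs(P[...,1]-284)<180)
    q=P[m]; r=cv2.minAreaRect(q[:,:2].astype(np.float32)); print('box',np.round(r[0],1),np.round(r[1],1),round(r[2],2),'z',np.median(q[:,2]).round(1))
E
python3 - <<'E'
from boxm import *
box(dict(np.load('scene0.npz'))); box(cam('scene'))
th=np.radians(6.1);R=np.array([[np.cos(th),-np.sin(th)],[np.sin(th),np.cos(th)]]);C=np.array([568,284])
for p in((-18,-52),(-18,52),(0,131),(0,-131)): print(p,(C+R@p).round(1))
E
```

```text
box [568.  283.8] [177.  273.6] 6.12 z 72.4
box [568.4 284.2] [176.2 273.1] 6.08 z 72.3
(-18, -52) [555.6 230.4]
(-18, 52) [544.6 333.8]
(0, 131) [554.1 414.3]
(0, -131) [581.9 153.7]
```

```bash
python3 -m creep '[[[0,0,-82.5,8.2,38.9,0,3],[0,0,-82.5,8.2,38.9,0,3],[0,0,-82.5,8.2,38.9,0,3],[0,0,-82.5,8.2,38.9,0,3],[0,0,-82.5,8.2,38.9,0,3],[0,0,-82.5,8.2,38.9,0,3],[0,0,-82.5,8.2,38.9,0,3],[0,0,-82.5,8.2,38.9,0,3],[0,0,-82.5,8.2,38.9,0,3],[0,0,-82.5,8.2,38.9,-3,3],[0,0,-82.5,8.2,38.9,-7,3]]]'
```

```text
time_s: 5.5
tool_pos: [545.0, 334.1, 117.4]
eef_rot: [[0.994, 0.107, -0.0], [0.107, -0.994, -0.003], [-0.0, 0.003, -1.0]]
wrist_force: [0.7, -0.6, -2.1]
opening: 41.1
```

```bash
python3 -m creep '[[[0,0,0,0,0,-2.5,3],[0,0,0,0,0,-5,3],[0,0,0,0,0,-7.5,3],[0,0,0,0,0,-9,3],[0,0,0,0,0,-9.5,3],[0,0,0,0,0,-9.7,3]]]'
```

```text
time_s: 6.25
tool_pos: [545.1, 334.3, 20.5]
eef_rot: [[0.994, 0.107, 0.0], [0.107, -0.994, -0.003], [-0.0, 0.003, -1.0]]
wrist_force: [-0.3, -0.0, -0.7]
opening: 41.3
```

```bash
python3 -m creep '[[[0,0,0,0,0,-0.3,3],[0,0,0,0,0,-0.4,3],[0,0,0,0,0,-0.4,6.4],[0,0,0,0,0,-0.4,6.4],[0,0,0,0,0,-0.4,6.4],[0,0,0,0,0,-0.4,6.4],[0,0,0,0,0,4,6.4],[0,0,0,0,0,10,6.4],[0,0,0,0,0,17,6.4],[0,0,0,0,0,18,6.4]]]'; python3 -m creep '[[[0,0,92,12.7,-43.9,0,9.4],[0,0,92,12.7,-43.9,0,9.4],[0,0,92,12.7,-43.9,0,9.4],[0,0,92,12.7,-43.9,0,9.4],[0,0,92,12.7,-43.9,0,9.4],[0,0,92,12.7,-43.9,0,9.4],[0,0,92,12.7,-43.9,0,9.4],[0,0,92,12.7,-43.9,0,9.4],[0,0,92,12.7,-43.9,0,9.4],[0,0,92,12.7,-43.9,0,9.4],[0,0,92,12.7,-43.9,0,9.4]]]'
python3 - <<'E'
from hd import *
st()
c=cam('wrist'); save(c,'w2.png'); head(c,(671,-55))
c=cam('scene'); head(c,(671,-55)); head(c,(561,335),r=75,lo=25,hi=58); save(c,'s2.png')
E
```

```text
time_s: 7.5
tool_pos: [546.3, 335.4, 205.0]
eef_rot: [[0.994, 0.107, 0.005], [0.107, -0.994, -0.0], [0.005, 0.001, -1.0]]
wrist_force: [-0.2, 0.2, -0.9]
opening: 64.3
time_s: 8.88
tool_pos: [673.1, -102.8, 204.6]
eef_rot: [[-0.138, 0.99, -0.001], [0.99, 0.138, 0.005], [0.005, 0.0, -1.0]]
wrist_force: [1.3, -0.0, 0.0]
opening: 94.0
8.875 [ 673.1 -102.8  204.6] [[-0.138, 0.99, -0.001], [0.99, 0.138, 0.005], [0.005, 0.0, -1.0]] F [ 1.3 -0.   0. ] open 94.0
head n 1740 centre [700.6 -21.7] size [41.7 71. ] neck ang 92.5 ztop 45.7 origin [701.4 -39.7] px [352. 126.]
head n 312 centre [700.7 -21.2] size [40.1 68.5] neck ang 95.8 ztop 47.1 origin [702.5 -39.1] px [261. 242.]
head n 523 centre [562.1 337.5] size [100.4  42. ] neck ang 9.4 ztop 54.6 origin [544.4 334.5] px [411. 284.]
```

The dark head has been knocked aside, and the crop radius cut it off. I measure it again with a wider radius.

Run:
```python
from hd import *
c=cam('wrist'); head(c,(700,-20),r=65)
c=cam('scene'); head(c,(700,-20),r=65)
```

```text
head n 2301 centre [699.9  -7.1] size [41.6 99.9] neck ang 92.5 ztop 45.5 origin [700.7 -25.1] px [353. 115.]
head n 468 centre [699.7  -6.4] size [ 39.8 100.7] neck ang 93.9 ztop 47.5 origin [700.9 -24.3] px [265. 246.]
```

```bash
python3 -m creep '[[[0,0,-5.2,2.76,7.8,-2,6.4],[0,0,-5.2,2.76,7.8,-6,6.4],[0,0,-5.2,2.76,7.8,-10,6.4],[0,0,-5.2,2.76,7.8,-14,6.4],[0,0,-5.2,2.76,7.8,-17,6.4],[0,0,-5.2,2.76,7.8,-19.7,6.4],[0,0,-5.2,2.76,7.8,-19.7,6.4],[0,0,-5.2,2.76,7.8,-19.7,6.4],[0,0,-5.2,2.76,7.8,-19.7,3],[0,0,-5.2,2.76,7.8,-19.7,3],[0,0,-5.2,2.76,7.8,-19.7,3],[0,0,-5.2,2.76,7.8,-19.7,3],[0,0,-5.2,2.76,7.8,-19.7,3],[0,0,-5.2,2.76,7.8,-18,3],[0,0,-5.2,2.76,7.8,-13,3],[0,0,-5.2,2.76,7.8,-7,3],[0,0,-5.2,2.76,7.8,-2,3],[0,0,-5.2,2.76,7.8,-2,3]]]' 25
```

```text
time_s: 11.32
tool_pos: [703.0, -24.5, 190.7]
eef_rot: [[-0.05, 0.999, 0.008], [0.999, 0.05, 0.005], [0.004, 0.008, -1.0]]
wrist_force: [1.2, -1.5, -2.4]
opening: 41.7
```

```bash
python3 -m creep '[[[0,0,-86.8,-14.7,25.5,0,3],[0,0,-86.8,-14.7,25.5,0,3],[0,0,-86.8,-14.7,25.5,0,3],[0,0,-86.8,-14.7,25.5,0,3],[0,0,-86.8,-14.7,25.5,0,3],[0,0,-86.8,-14.7,25.5,0,3],[0,0,-86.8,-14.7,25.5,0,3],[0,0,-86.8,-14.7,25.5,0,3],[0,0,-86.8,-14.7,25.5,0,3],[0,0,-86.8,-14.7,25.5,-4,3],[0,0,-86.8,-14.7,25.5,-7,3],[0,0,-86.8,-14.7,25.5,-7.3,3]]]'
```

```text
time_s: 12.82
tool_pos: [554.6, 229.9, 115.9]
eef_rot: [[0.994, 0.109, 0.001], [0.109, -0.994, -0.009], [0.0, 0.009, -1.0]]
wrist_force: [0.5, -0.2, -1.4]
opening: 41.4
```

```bash
python3 -m creep '[[[0,0,0,0,0,-2.5,3],[0,0,0,0,0,-5,3],[0,0,0,0,0,-7.5,3],[0,0,0,0,0,-9,3],[0,0,0,0,0,-9.8,3],[0,0,0,0,0,-10.1,3],[0,0,0,0,0,-10.1,3],[0,0,0,0,0,-10.1,6.4],[0,0,0,0,0,-10.1,6.4],[0,0,0,0,0,-10.1,6.4],[0,0,0,0,0,-10.1,6.4],[0,0,0,0,0,-5,6.4],[0,0,0,0,0,0,6.4],[0,0,0,0,0,7,6.4],[0,0,0,0,0,12,6.4],[0,0,0,0,0,12,6.4]]]'
```

```text
time_s: 14.82
tool_pos: [556.5, 230.9, 240.6]
eef_rot: [[0.994, 0.109, 0.008], [0.109, -0.994, -0.006], [0.008, 0.007, -1.0]]
wrist_force: [-0.7, 0.5, -1.6]
opening: 63.9
```

```bash
python3 -m creep '[[[0,0,94,3,-23,2,9.4],[0,0,94,3,-23,2,9.4],[0,0,94,3,-23,2,9.4],[0,0,94,3,-23,2,9.4],[0,0,94,3,-23,2,9.4],[0,0,94,3,-23,2,9.4],[0,0,94,3,-23,2,9.4],[0,0,94,3,-23,2,9.4],[0,0,94,3,-23,2,9.4],[0,0,94,3,-23,2,9.4],[0,0,94,3,-23,2,9.4]]]'
cat > lid.py <<'E'
from h import *
def lidpose(c,ctr,r=160,tol=5):
    P=cloud(c); hsv=cv2.cvtColor(c['pixels'],cv2.COLOR_RGB2HSV)
    near=np.linalg.norm(P-np.array(ctr),axis=-1)<r
    g=near&(hsv[...,0]>55)&(hsv[...,0]<95)&(hsv[...,1]>80)
    q=P[g]; o=np.median(q,0); 
    for _ in range(3):
        u,s,vt=np.linalg.svd(q-q.mean(0),full_matrices=False); n=vt[2]; o=q.mean(0); q=P[g]; q=q[abs((q-o)@n)<6]
    n*=np.sign(n[2])
    ex=np.cross(n,[0,0,1.]);ex/=np.linalg.norm(ex); ey=np.cross(n,ex)
    m=near&(abs((P-o)@n)<tol)&(P[...,2]>2)
    k,l,s_,_=cv2.connectedComponentsWithStats(m.astype(np.uint8)); m=l==1+s_[1:,4].argmax()
    d=P[m]-o; r=cv2.minAreaRect(np.stack([d@ex,d@ey],1).astype(np.float32))
    B=[o+a*ex+b*ey for a,b in cv2.boxPoints(r)]
    print('n',n.round(3),'tilt',np.degrees(np.arccos(n[2])).round(1),'centre',(o+r[0][0]*ex+r[0][1]*ey).round(1),'size',np.round(r[1],1)); print(np.round(B,1).tolist())
E
python3 - <<'E'
from lid import *
from hd import head
st()
c=cam('scene'); save(c,'s3.png'); lidpose(c,(585,-275,45)); lidpose(dict(np.load('scene0.npz')),(585,-275,45))
head(c,(572,232),r=75,lo=25,hi=58); head(c,(562,336),r=75,lo=25,hi=58)
c=cam('wrist'); lidpose(c,(585,-275,45)); save(c,'w3.png')
E
```

```text
time_s: 16.2
tool_pos: [586.1, 0.8, 259.6]
eef_rot: [[-0.178, 0.984, 0.004], [0.984, 0.178, 0.009], [0.008, 0.006, -1.0]]
wrist_force: [-0.2, 0.3, 0.1]
opening: 94.1
16.2 [586.1   0.8 259.6] [[-0.178, 0.984, 0.004], [0.984, 0.178, 0.009], [0.008, 0.006, -1.0]] F [-0.2  0.3  0.1] open 94.1
n [ 0.017 -0.508  0.861] tilt 30.6 centre [ 587.6 -284.6   40.3] size [271.5 163.9]
[[726.3, -349.6, -0.8], [720.1, -208.6, 82.5], [448.9, -219.6, 81.3], [455.0, -360.6, -2.0]]
n [ 0.017 -0.51   0.86 ] tilt 30.7 centre [ 586.5 -284.1   40.5] size [275.3 163.5]
[[728.0, -347.1, 0.3], [719.9, -206.7, 83.7], [445.0, -221.0, 80.8], [453.1, -361.4, -2.6]]
head n 479 centre [574.  232.7] size [98.6 39.8] neck ang 6.7 ztop 54.1 origin [556.1 230.6] px [373. 262.]
head n 518 centre [563.6 335.4] size [97.9 41.7] neck ang 4.2 ztop 55.2 origin [545.6 334. ] px [411. 284.]
n [ 0.016 -0.506  0.862] tilt 30.4 centre [ 579.9 -282.6   41.9] size [240.7 152.8]
[[702.5, -344.3, 3.4], [697.9, -212.7, 80.8], [457.3, -220.8, 80.3], [461.9, -352.5, 2.9]]
```

View pics/s3.png

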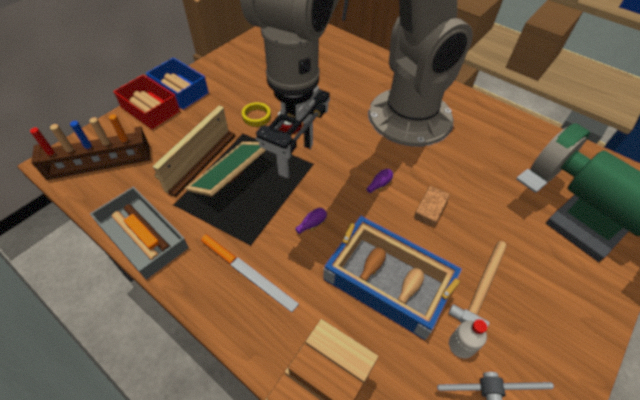

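Both heads lie in the box, at pixels (372,265) and (411,285), and the fits agree. The lid is yawed about 8° relative to the stop, so I measure the stop's face and strip before squaring and levering.

Run:
```python
from h import *
for nm in ('scene','wrist'):
    c=dict(np.load('scene0.npz')) if nm=='scene' else cam('wrist')
    P=cloud(c).reshape(-1,3); P=P[np.isfinite(P[:,0])]
    q=P[(P[:,2]>75)&(P[:,2]<103)&(P[:,1]<-330)&(P[:,1]>-440)&(P[:,0]>450)&(P[:,0]<760)]
    if len(q)>50:
        for _ in range(4):
            k=np.polyfit(q[:,0],q[:,1],1); e=q[:,1]-np.polyval(k,q[:,0]); q=q[abs(e)<max(3,1.5*e.std())]
        print(nm,'face ang',np.degrees(np.arctan(k[0])).round(2),'y at x=590',np.polyval(k,590).round(1),len(q),e.std().round(1),'x range',q[:,0].min().round(),q[:,0].max().round())
    sx=np.array([.174,-.985]); d=(P[:,:2]-[590,-300])@sx; t=(P[:,:2]-[590,-300])@[.985,.174]
    m=(abs(d)<140)&(t<-135+20)&(t>-160)|(abs(d)<140)&(t>115)&(t<150)
    for a in range(30,120,6):
        s=m&(d>=a)&(d<a+6); 
        if s.sum(): print(a,np.percentile(P[s,2],[10,50,90]).round(0),s.sum(),end=' | ')
    print()
```

```text
scene face ang 9.74 y at x=590 -385.5 568 1.3 x range 458.0 745.0
30 [-1.  1.  2.] 37 | 36 [-2.  1.  3.] 37 | 42 [-1.  1.  3.] 41 | 48 [-2.  0.  2.] 34 | 54 [-2.  4. 16.] 82 | 60 [-1. 13. 17.] 51 | 66 [-0. 14. 18.] 40 | 72 [ 1. 14. 17.] 36 | 78 [ 15.  57. 103.] 196 | 84 [ 21.  66. 108.] 297 | 90 [  5. 108. 112.] 64 | 96 [ 12.  97. 111.] 63 | 102 [ -2.   3. 107.] 11 | 108 [-2. -0.  1.] 8 | 114 [-2.  1.  3.] 12 | 
30 [0. 1. 2.] 126 | 36 [0. 1. 2.] 91 | 42 [0. 1. 2.] 64 | 48 [-0.  1.  2.] 62 | 54 [-1.  0.  2.] 58 |
```

```bash
python3 -m creep '[[[0,0,0,-3.3,-18,0,9.4],[0,0,0,-3.3,-18,0,9.4],[0,0,0,-3.3,-18,0,9.4],[0,0,0,-3.3,-18,-5,9.4],[0,0,0,-3.3,-18,-10,9.4],[0,0,0,-3.3,-18,-15,9.4],[0,0,0,-3.3,-18,-20,9.4],[0,0,0,-3.3,-18,-20.8,9.4],[0,0,0,-3.3,-18,-20.8,9.4]]]'
```

```text
time_s: 17.48
tool_pos: [553.8, -179.0, 52.9]
eef_rot: [[-0.177, 0.984, 0.005], [0.984, 0.177, 0.009], [0.008, 0.006, -1.0]]
wrist_force: [0.1, 0.2, -0.3]
opening: 93.8
```

```bash
python3 -m creep '[[[0,0,0,0.17,-1,0,9.4],[0,0,0,0.35,-2,0,9.4],[0,0,0,0.45,-2.6,0,9.4],[0,0,0,0.55,-3.2,0,9.4],[0,0,0,0.64,-3.7,0,9.4],[0,0,0,0.73,-4.2,0,9.4],[0,0,0,0.82,-4.7,0,9.4],[0,0,0,0.9,-5.1,0,9.4],[0,0,0,0.92,-5.3,0,9.4],[0,0,0,0.92,-5.3,0,9.4]]]'
python3 - <<'E'
from lid import *
c=cam('scene'); save(c,'s4.png'); lidpose(c,(585,-290,45))
c=cam('side'); save(c,'d4.png'); lidpose(c,(585,-290,45))
E
```

```text
time_s: 18.73
tool_pos: [563.4, -228.7, 53.1]
eef_rot: [[-0.178, 0.984, 0.005], [0.984, 0.178, 0.012], [0.011, 0.007, -1.0]]
wrist_force: [-2.3, 18.0, 7.9]
opening: 94.1
n [ 0.086 -0.504  0.859] tilt 30.8 centre [ 643.  -277.7   51.5] size [172.6 162.4]
[[711.9, -191.7, 95.1], [551.5, -217.2, 96.3], [574.1, -363.7, 8.0], [734.5, -338.3, 6.8]]
n [ 0.087 -0.5    0.862] tilt 30.5 centre [ 583.1 -269.1   62. ] size [246.1 127. ]
[[715.9, -295.7, 33.1], [690.5, -189.2, 97.5], [450.3, -242.5, 90.9], [475.7, -349.0, 26.5]]
```

View pics/d4.png

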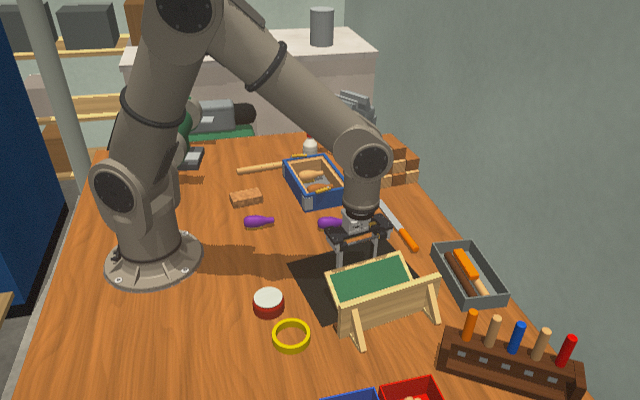

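The side view shows the lid squared to the stop at (370,280), with both fingers against its raised edge at (345,250). The fitted normal yaw is now 9.7° and the tilt 30.5°. Next I lever it up along the arc.

```bash
python3 -m creep '[[[0,0,0,0.14,-0.78,0.93,9.4],[0,0,0,0.27,-1.52,1.9,9.4],[0,0,0,0.41,-2.32,2.8,9.4],[0,0,0,0.57,-3.21,3.6,9.4],[0,0,0,0.65,-3.7,4,9.4],[0,0,0,0.65,-3.7,4,9.4]]]'
python3 - <<'E'
from lid import *
c=cam('side'); save(c,'d5.png'); lidpose(c,(585,-310,70))
E
```

```text
time_s: 19.58
tool_pos: [570.1, -266.2, 93.2]
eef_rot: [[-0.178, 0.984, 0.005], [0.984, 0.178, 0.012], [0.011, 0.007, -1.0]]
wrist_force: [0.1, 2.0, 1.7]
opening: 94.1
n [ 0.142 -0.818  0.557] tilt 56.1 centre [ 589.4 -295.3  100.4] size [242.8 130.4]
[[715.6, -309.8, 47.0], [702.3, -238.3, 155.3], [463.2, -280.8, 153.9], [476.5, -352.2, 45.6]]
```

```bash
python3 -m creep '[[[0,0,0,0.22,-1.24,0.76,9.4],[0,0,0,0.45,-2.55,1.38,9.4],[0,0,0,0.69,-3.91,1.86,9.4],[0,0,0,0.94,-5.32,2.19,9.4],[0,0,0,1.19,-6.75,2.37,9.4],[0,0,0,1.32,-7.47,2.39,9.4],[0,0,0,1.45,-8.2,2.39,9.4],[0,0,0,1.57,-8.91,2.35,9.4],[0,0,0,1.7,-9.63,2.26,9.4],[0,0,0,1.8,-10.2,2.2,9.4],[0,0,0,1.87,-10.6,2.1,9.4],[0,0,0,1.87,-10.6,2.1,9.4]]]'
python3 - <<'E'
from lid import *
c=cam('side'); save(c,'d6.png'); c=cam('scene'); save(c,'s6.png')
E
python3 -c "
import cv2;a=cv2.imread('pics/d6.png')[200:400,240:560];b=cv2.imread('pics/s6.png')[60:260,120:440]
import numpy as np;cv2.imwrite('pics/c6.png',cv2.resize(np.vstack([a,b]),None,fx=1.5,fy=1.5))"
```

```text
time_s: 21.12
tool_pos: [588.2, -368.8, 114.1]
eef_rot: [[-0.179, 0.984, 0.003], [0.984, 0.179, 0.016], [0.015, 0.005, -1.0]]
wrist_force: [-8.4, 15.9, 14.1]
opening: 94.1
```

View pics/c6.png

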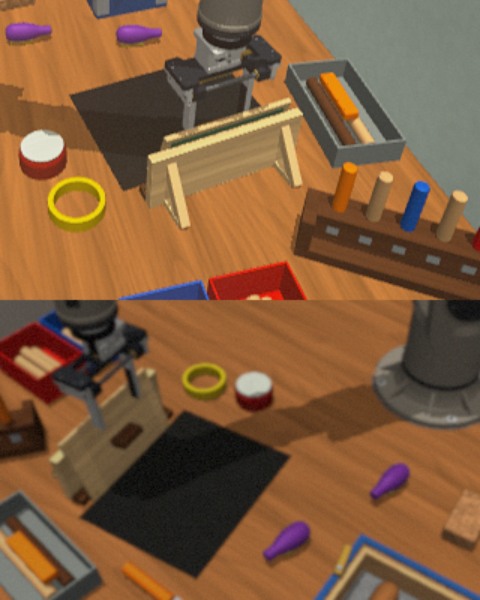

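The lid leans on the board and stays there. The pull shows in the scene crop at (127,434). I back off, then tilt the tool to 15° below horizontal.

```bash
python3 -m creep '[[[0,0,0,-0.5,3,0,9.4],[0,0,0,-1.4,8,0,9.4],[0,0,0,-2.4,14,4,9.4],[0,0,0,-3.4,20,6,9.4],[0,0,0,-3.4,20,7,9.4],[0,0,0,-3.4,20,7,9.4]]]'; python3 -m creep '[[[-10,-1.75,0,0,0,0,9.4],[-20,-3.5,0,0,0,0,9.4],[-30,-5.2,0,0,0,0,9.4],[-40,-7,0,0,0,0,9.4],[-50,-8.7,0,0,0,0,9.4],[-60,-10.5,0,0,0,0,9.4],[-68,-11.9,0,0,0,0,9.4],[-73.9,-12.9,0,0,0,0,9.4],[-73.9,-12.9,0,0,0,0,9.4],[-73.9,-12.9,0,0,0,0,9.4],[-73.9,-12.9,0,0,0,0,9.4]]]'
cat > pull.py <<'E'
from h import *
def outer(c,ctr=(600,-355,70)):
    P=cloud(c); hsv=cv2.cvtColor(c['pixels'],cv2.COLOR_RGB2HSV); sx=np.array([.17,-.985,0]);sy=np.array([.985,.17,0])
    D=P-np.array(ctr,float); d=D@sx;t=D@sy;z=P[...,2]
    near=(abs(d)<70)&(abs(t)<140)&(z>25)&(z<150)
    dark=hsv[...,2]<110
    q=P[near&~dark&(z>45)]
    for _ in range(8):
        u,s,vt=np.linalg.svd(q-q.mean(0),full_matrices=False); n=vt[2];o=q.mean(0); e=(q-o)@n; q=q[abs(e)<max(2.5,2*np.median(abs(e)))]
    n*=-np.sign(n@sx); h=(P-o)@n
    print('outer n',n.round(3),'elev',np.degrees(np.arcsin(n[2])).round(1),'yaw',np.degrees(np.arctan2(n[1],n[0])).round(1),len(q))
    m=near&(abs(h)<4); print(' face t',np.percentile(t[m],[1,99]).round(1),'z',np.percentile(z[m],[1,99]).round(1),'d@z70',)
    p=(near&(h>15)&(h<42)&(abs(t)<70)); k,l,s,_=cv2.connectedComponentsWithStats(p.astype(np.uint8)); p=l==1+s[1:,4].argmax()
    top=p&(h>np.nanpercentile(h[p],90)-5); q=P[top]; ex=np.cross([0,0,1.],n);ex/=np.linalg.norm(ex);ey=np.cross(n,ex)
    r=cv2.minAreaRect(np.stack([(q-o)@ex,(q-o)@ey],1).astype(np.float32)); C=o+r[0][0]*ex+r[0][1]*ey
    hh=np.median(h[top]); print(' pull top h',hh.round(1),'rect',np.round(r[1],1),round(r[2],1),'top centre',(C+hh*n).round(1),'mid (18 off face)',(C+18*n).round(1),len(q),'px',np.argwhere(top).mean(0)[::-1].round())
E
python3 - <<'E'
from pull import *
st()
c=cam('wrist'); save(c,'w7.png'); np.savez('w7.npz',**c)
try: outer(c)
except Exception as e: print(e)
c=cam('scene'); save(c,'s7.png'); outer(c)
E
```

```text
time_s: 21.98
tool_pos: [554.9, -168.9, 185.2]
eef_rot: [[-0.18, 0.984, 0.005], [0.984, 0.18, 0.015], [0.014, 0.007, -1.0]]
wrist_force: [-0.0, -0.5, -1.1]
opening: 94.0
time_s: 23.35
tool_pos: [555.0, -169.8, 186.0]
eef_rot: [[-0.053, 0.984, 0.171], [0.268, 0.179, -0.947], [-0.962, -0.005, -0.273]]
wrist_force: [0.0, -0.2, -0.1]
opening: 94.0
23.35 [ 555.  -169.8  186. ] [[-0.053, 0.984, 0.171], [0.268, 0.179, -0.947], [-0.962, -0.005, -0.273]] F [ 0.  -0.2 -0.1] open 94.0
outer n [-0.163  0.954  0.252] elev 14.6 yaw 99.7 10810
 face t [-117.8  117.5] z [ 25.9 136.8] d@z70
 pull top h 35.7 rect [59.7 17.4] 0.4 top centre [ 595.8 -330.2   79.3] mid (18 off face) [ 598.7 -347.    74.8] 682 px [330. 140.]
outer n [-0.161  0.951  0.263] elev 15.3 yaw 99.6 1297
 face t [-118.1  119.2] z [ 26.5 138.7] d@z70
 pull top h 35.7 rect [20.1 58.2] 86.7 top centre [ 597.  -329.5   80.6] mid (18 off face) [ 599.8 -346.3   76. ] 96 px [208. 151.]
```

View pics/w7.png

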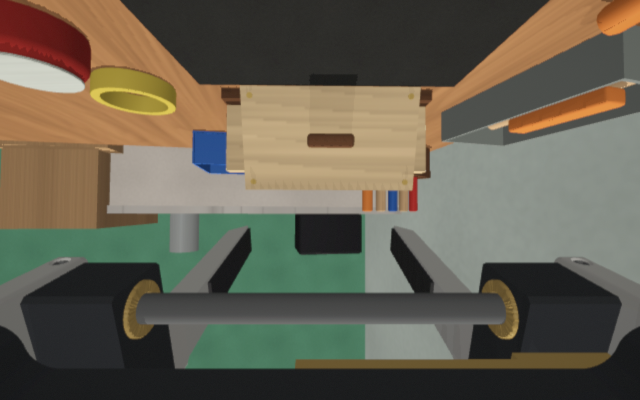

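The wrist view shows the lid leaning 15° with its pull at (330,140), centred between the fingers. Both views agree on the pull to about 1 mm. Now the pre-grasp move, then the approach along the tool axis.

```bash
python3 -m creep '[[[0,0,0,1,-4,-3,9.4],[0,0,0,2,-8,-6,9.4],[0,0,0,3,-12,-9,9.4],[0,0,0,3.65,-13.2,-9.85,9.4],[0,0,0,3.65,-13.2,-9.85,9.4],[0,0,0,3.65,-13.2,-9.85,9.4]]]'
python3 - <<'E'
from pull import *
st(); s=env.state(); print((np.array([601.3,-359.1,72.1])-s['tool_pos']).round(1)); c=cam('scene'); outer(c)
E
```

```text
time_s: 24.2
tool_pos: [592.0, -300.2, 88.3]
eef_rot: [[-0.052, 0.984, 0.173], [0.268, 0.181, -0.946], [-0.962, -0.003, -0.273]]
wrist_force: [0.2, 0.4, 0.0]
opening: 94.2
24.2 [ 592.  -300.2   88.3] [[-0.052, 0.984, 0.173], [0.268, 0.181, -0.946], [-0.962, -0.003, -0.273]] F [0.2 0.4 0. ] open 94.2
[  9.3 -58.9 -16.2]
outer n [-0.161  0.95   0.268] elev 15.6 yaw 99.6 1286
 face t [-118.1  118.8] z [ 26.3 138.6] d@z70
 pull top h 35.3 rect [19.4 59.9] 88.2 top centre [ 594.8 -329.6   80. ] mid (18 off face) [ 597.5 -346.1   75.4] 95 px [208. 151.]
```

```bash
python3 -m creep '[[[0,0,0,0.3,-2,-0.55,9.4],[0,0,0,0.55,-4,-1.1,9.4],[0,0,0,0.8,-5.2,-1.4,9.4],[0,0,0,0.85,-5.8,-1.6,9.4],[0,0,0,0.85,-5.8,-1.6,9.4],[0,0,0,0.85,-5.8,-1.6,5],[0,0,0,0.85,-5.8,-1.6,5],[0,0,0,0.85,-5.8,-1.6,5],[0,0,0,0.85,-5.8,-1.6,5],[0,0,0,0.85,-5.8,-1.6,5],[0,0,0,0.85,-5.8,-1.6,5],[0,0,0,0.85,-5.8,-1.6,5]]]' 45
```

```text
time_s: 25.75
tool_pos: [600.7, -357.9, 72.4]
eef_rot: [[-0.052, 0.983, 0.174], [0.268, 0.181, -0.946], [-0.962, -0.003, -0.273]]
wrist_force: [0.0, 3.9, 1.4]
opening: 59.9
```

```bash
python3 -m creep '[[[0,0,0,-0.1,0.8,0.5,5],[0,0,0,-0.35,2,1.5,5],[0,0,0,-0.7,4,4,5],[0,0,0,-1.2,7,8,5],[0,0,0,-1.6,10,13,5],[0,0,0,-2,14,17,5],[0,0,0,-2,16,19,5],[0,0,0,-2,16,19,5]]]'; python3 -m creep '[[[8,1.4,0,0,0,0,5],[16,2.8,0,0,0,0,5],[24,4.2,0,0,0,0,5],[32,5.6,0,0,0,0,5],[40,7,0,0,0,0,5],[48,8.4,0,0,0,0,5],[56,9.8,0,0,0,0,5],[64,11.2,0,0,0,0,5],[71,12.5,0,0,0,0,5],[73,12.9,0,0,0,0,5],[73,12.9,0,0,0,0,5]]]'
```

```text
time_s: 26.75
tool_pos: [581.4, -196.1, 263.5]
eef_rot: [[-0.051, 0.983, 0.176], [0.269, 0.184, -0.945], [-0.962, -0.0, -0.274]]
wrist_force: [0.1, -0.9, -3.7]
opening: 59.7
time_s: 28.12
tool_pos: [580.5, -197.0, 262.0]
eef_rot: [[-0.175, 0.985, 0.006], [0.985, 0.175, 0.001], [0.0, 0.007, -1.0]]
wrist_force: [0.4, 0.9, -3.1]
opening: 59.8
```

Run:
```python
from h import *
st(); c=cam('side'); save(c,'d8.png'); c=cam('scene'); save(c,'s8.png')
a=cv2.imread('pics/d8.png')[120:340,230:500];b=cv2.imread('pics/s8.png')[50:270,120:390];cv2.imwrite('pics/c8.png',cv2.resize(np.hstack([a,b]),None,fx=1.45,fy=1.45))
```

```text
28.125 [ 580.5 -197.   262. ] [[-0.175, 0.985, 0.006], [0.985, 0.175, 0.001], [0.0, 0.007, -1.0]] F [ 0.4  0.9 -3.1] open 59.8
```

View pics/c8.png

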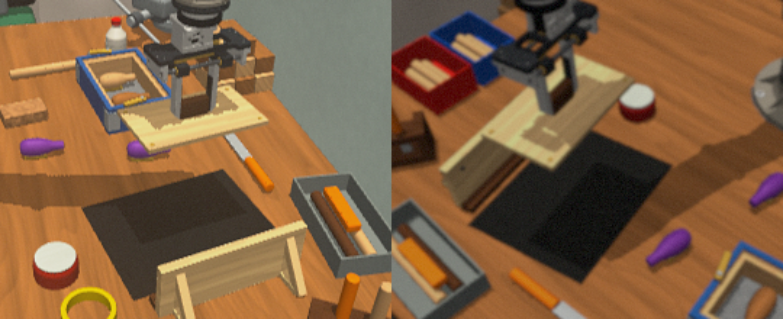

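The lid is held level, pull up. I fit its pose in the hand from both cameras.

```bash
cat > held.py <<'E'
from h import *
def held(c,n_,half=170,dz=(-14,22)):
    s=env.state(); T=np.array(s['tool_pos']); P=cloud(c)
    D=P-T; m=(np.hypot(D[...,0],D[...,1])<half)&(D[...,2]>dz[0]-8)&(D[...,2]<dz[1])
    hsv=cv2.cvtColor(c['pixels'],cv2.COLOR_RGB2HSV); m&=(hsv[...,0]>8)&(hsv[...,0]<32)&(hsv[...,1]>50)&(hsv[...,2]>60)
    q=P[m]
    for _ in range(6):
        A=np.c_[q[:,:2]-T[:2],np.ones(len(q))]; k,*_=np.linalg.lstsq(A,q[:,2]-T[2],rcond=None); e=A@k-(q[:,2]-T[2]); q=q[abs(e)<max(3,2*np.median(abs(e)))]
    pl=(D[...,0]*k[0]+D[...,1]*k[1]+k[2]); m&=abs(D[...,2]-pl)<4
    kk,l,s_,_=cv2.connectedComponentsWithStats(cv2.dilate(m.astype(np.uint8),np.ones((3,3)))); m&=l==1+s_[1:,4].argmax()
    q=P[m]; r=cv2.minAreaRect(q[:,:2].astype(np.float32)); b=cv2.boxPoints(r); e=max((b[1]-b[0],b[2]-b[1]),key=lambda v:np.hypot(*v))
    print(n_,'rel centre',(np.array(r[0])-T[:2]).round(1),'abs',np.round(r[0],1),'size',np.round(r[1],1),'long ang',(np.degrees(np.arctan2(e[1],e[0]))%180).round(2),'tool y',np.degrees(np.arctan2(s['eef_rot'][1][1],s['eef_rot'][0][1])).round(2),'slope mrad',(k[:2]*1000).round(),'top z rel',k[2].round(1),len(q))
E
python3 - <<'E'
from held import *
for n in('scene','side'): held(cam(n),n)
E
```

```text
scene rel centre [-1.3  0.9] abs [ 580. -194.] size [243.2 144. ] long ang 9.83 tool y 10.3 slope mrad [  1. -20.] top z rel -5.9 3302
side rel centre [-1.9 -0.1] abs [ 579.4 -195. ] size [244. 147.] long ang 9.47 tool y 10.31 slope mrad [  2. -16.] top z rel -6.3 2203
```

```bash
python3 -m creep '[[[1,0,0,0,3,0,5],[0,0,-93.5,-1.3,47.9,0,5],[0,0,-93.5,-1.3,47.9,0,5],[0,0,-93.5,-1.3,47.9,0,5],[0,0,-93.5,-1.3,47.9,0,5],[0,0,-93.5,-1.3,47.9,0,5],[0,0,-93.5,-1.3,47.9,0,5],[0,0,-93.5,-1.3,47.9,0,5],[0,0,-93.5,-1.3,47.9,0,5],[0,0,-93.5,-1.3,47.9,0,5],[0,0,-93.5,-1.3,47.9,0,5],[0,0,-93.5,-1.3,47.9,0,5],[0,0,-93.5,-1.3,47.9,0,5],[0,0,-93.5,-1.3,47.9,0,5],[0,0,-93.5,-1.3,47.9,-5,5],[0,0,-93.5,-1.3,47.9,-10,5],[0,0,-93.5,-1.3,47.9,-11,5],[0,0,-93.5,-1.3,47.9,-11,5]]]'
python3 - <<'E'
from held import *
from boxm import box
for n in('scene','side'): held(cam(n),n)
c=cam('scene'); box(c); P=cloud(c); z=P[...,2]; save(c,'s9.png')
E
```

```text
time_s: 30.58
tool_pos: [568.7, 284.3, 154.1]
eef_rot: [[0.993, 0.119, 0.001], [0.119, -0.993, -0.009], [-0.0, 0.009, -1.0]]
wrist_force: [0.6, -0.2, -2.0]
opening: 59.8
scene rel centre [ 0.9 -0.4] abs [570.1 284.2] size [140.8 240.7] long ang 96.91 tool y -83.19 slope mrad [-20.  -2.] top z rel -6.4 4496
side rel centre [-0.3 -2.9] abs [569.1 281.9] size [143.8 251. ] long ang 96.55 tool y -83.19 slope mrad [-18.  -1.] top z rel -7.0 1000
box [569.4 283.5] [175.5 273. ] 6.68 z 72.2
```

View pics/s9.png

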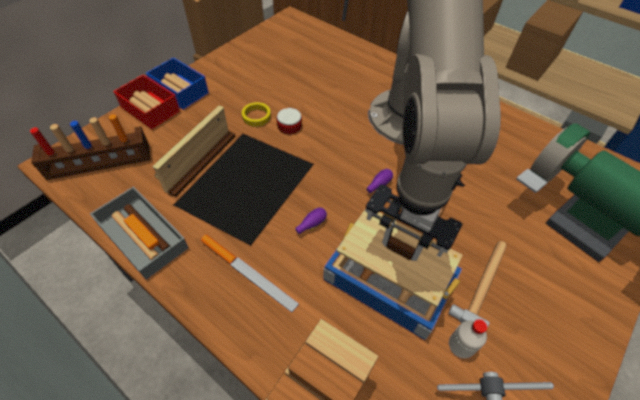

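```bash
python3 -m creep '[[[0,-1.1,-0.6,-0.15,0,0,5],[0,-1.1,-0.6,-0.15,0,-2,5],[0,-1.1,-0.6,-0.15,0,-4,5],[0,-1.1,-0.6,-0.15,0,-5,5],[0,-1.1,-0.6,-0.15,0,-5.5,5],[0,-1.1,-0.6,-0.15,0,-5.5,5],[0,-1.1,-0.6,-0.15,0,-5.5,5]]]'
python3 - <<'E'
from held import *
for n in('scene','side'): held(cam(n),n)
E
```

```text
time_s: 31.6
tool_pos: [568.2, 285.0, 101.0]
eef_rot: [[0.994, 0.108, 0.023], [0.108, -0.994, -0.007], [0.022, 0.009, -1.0]]
wrist_force: [0.0, 0.6, -3.3]
opening: 59.6
scene rel centre [1.5 0.1] abs [569.7 285. ] size [140.8 240.7] long ang 96.09 tool y -83.8 slope mrad [5. 1.] top z rel -5.6 4097
side rel centre [-0.5 -4.7] abs [567.7 280.2] size [144.8 246.1] long ang 95.17 tool y -83.81 slope mrad [4. 3.] top z rel -6.6 999
```

```bash
python3 -m creep '[[[0,0.2,0,-0.12,-0.1,-0.5,5],[0,0.2,0,-0.12,-0.1,-1.2,5],[0,0.2,0,-0.12,-0.1,-1.7,5],[0,0.2,0,-0.12,-0.1,-2.1,5],[0,0.2,0,-0.12,-0.1,-2.4,5],[0,0.2,0,-0.12,-0.1,-2.5,5],[0,0.2,0,-0.12,-0.1,-2.5,5]]]'
python3 - <<'E'
from held import *
for n in('scene',): held(cam(n),n,dz=(-14,10))
E
```

```text
time_s: 32.58
tool_pos: [566.9, 283.9, 76.9]
eef_rot: [[0.994, 0.108, 0.02], [0.108, -0.994, -0.007], [0.019, 0.009, -1.0]]
wrist_force: [-6.4, -2.9, 11.4]
opening: 59.6
scene rel centre [ 1.3 -2.5] abs [568.2 281.4] size [146.8 257.5] long ang 97.9 tool y -83.81 slope mrad [-3. -0.] top z rel -5.3 3923
```

```bash
python3 -m creep '[[[0,0,0,0,0,-0.05,5],[0,0,0,0,0,0,8.5],[0,0,0,0,0,0,8.5],[0,0,0,0,0,0,8.5],[0,0,0,0,0,0,8.5],[0,0,0,0,0,5,8.5],[0,0,0,0,0,10,8.5],[0,0,0,0,0,15,8.5],[0,0,0,-15,-25,18,8.5],[0,0,0,-15,-25,18,8.5],[0,0,0,-15,-25,18,8.5],[0,0,0,-15,-25,18,8.5],[0,0,0,-15,-25,18,8.5],[0,0,0,-15,-25,18,8.5]]]'
cat > fin.py <<'E'
from h import *
def fin(c,tag):
    P=cloud(c); z=P[...,2]; th=np.radians(6.1); R=np.array([[np.cos(th),-np.sin(th)],[np.sin(th),np.cos(th)]])
    B=(P[...,:2]-[568.2,284])@R; bx,by=B[...,0],B[...,1]
    m=(abs(bx)<62)&(abs(by)<112)&~((abs(bx)<20)&(abs(by)<42))&(z>50)&(z<80)&(abs(abs(by)-95)>0)
    q=np.c_[bx[m],by[m],z[m]]
    for _ in range(4):
        A=np.c_[q[:,:2],np.ones(len(q))];k,*_=np.linalg.lstsq(A,q[:,2],rcond=None);e=q[:,2]-A@k;q=q[abs(e)<3]
    print(tag,'lid top z',k[2].round(1),'slope mrad',(k[:2]*1000).round(1),len(q))
    for a in(-55,55):
        for b in(-105,105): 
            s=(abs(bx-a)<8)&(abs(by-b)<8)&(z>50)&(z<95); print('  corner',a,b,np.median(z[s]).round(1) if s.any() else None,end='')
    print()
    p=(abs(bx)<25)&(abs(by)<50)&(z>95)&(z<125)
    if p.any(): print('  pull',np.median(bx[p]).round(1),((by[p].min()+by[p].max())/2).round(1))
    for n,y0,sg in(('A',131,-1),('B',-131,1)):
        m=(z>79)&(z<92)&(np.hypot(bx,by-y0)<60)&((abs(by)>55))
        if m.sum()<5: print(n,'none');continue
        q=np.c_[bx[m],by[m]-y0]; d=q[np.hypot(*q.T)>25].mean(0); tip=P[m][np.hypot(*q.T).argmax()]
        print(' btn',n,m.sum(),'dir',d.round(1),'angle',np.arctan2(sg*d[1],-d[0]).round(2),'z',np.median(z[m]).round(1),'tip',tip.round(0))
E
python3 - <<'E'
from fin import *
st()
for n in('scene','side'):
    c=cam(n); save(c,n+'10.png'); fin(c,n)
cv2.imwrite('pics/c10.png',cv2.resize(cv2.imread('pics/scene10.png')[190:350,300:500],None,fx=3,fy=3,interpolation=3))
E
```

```text
time_s: 34.38
tool_pos: [416.0, 31.5, 257.6]
eef_rot: [[0.994, 0.104, 0.021], [0.104, -0.995, -0.008], [0.021, 0.01, -1.0]]
wrist_force: [0.7, 1.0, 0.3]
opening: 85.0
34.375 [416.   31.5 257.6] [[0.994, 0.104, 0.021], [0.104, -0.995, -0.008], [0.021, 0.01, -1.0]] F [0.7 1.  0.3] open 85.0
scene lid top z 71.6 slope mrad [-0.9 -0.1] 3584
  corner -55 -105 71.6  corner -55 105 71.6  corner 55 -105 72.4  corner 55 105 71.4
  pull 3.3 0.1
 btn A 153 dir [-37.3   5.6] angle -0.15 z 84.0 tip [503. 416.  82.]
 btn B 119 dir [-36.8  -7.9] angle -0.21 z 84.3 tip [535. 138.  84.]
side lid top z 70.4 slope mrad [-0.8 -0.6] 703
  corner -55 -105 70.8  corner -55 105 69.1  corner 55 -105 71.2  corner 55 105 70.0
  pull -4.4 -5.8
 btn A 30 dir [-36.1  -3.5] angle 0.1 z 82.9 tip [512. 405.  84.]
 btn B 49 dir [-37.5 -11.5] angle -0.3 z 82.6 tip [532. 138.  80.]
```

View pics/c10.png

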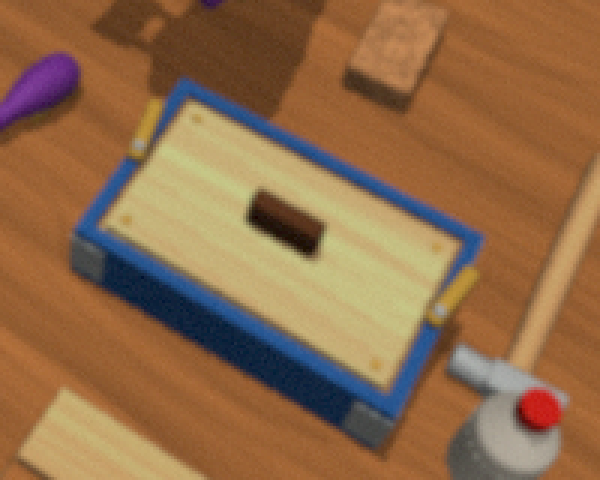

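The lid sits flush: its top is at 71.6 mm with slope under 1 mrad. The buttons are outward, A near crop pixel (455,295) and B at (145,130). Next come the finger way-points for both buttons.

Run:
```python
from h import *
th=np.radians(6.1); R=np.array([[np.cos(th),-np.sin(th)],[np.sin(th),np.cos(th)]]); C=np.array([568.2,284]); T=np.array(env.state()['tool_pos'])
W=[(-26,-40),(-32,-20),(-37,-6),(-36.6,9),(-30,22.6),(-20,32),(-13,32),(-10,32)]
B=[C+R@np.array([x,y-131]) for x,y in W]; A=[C+R@np.array([x,131-y]) for x,y in W]
print('B from now cm',((B[0]-T[:2])/10).round(2),'dz',(78-T[2])/10)
print('B rel',((np.array(B)-B[0])/10).round(2).tolist()); print('A0-Bend',((A[0]-B[-1])/10).round(2)); print('A rel',((np.array(A)-A[0])/10).round(2).tolist()); print('B0',B[0].round(1),'A0',A[0].round(1))
```

```text
B from now cm [14.33  7.72] dz -17.92291770307735
B rel [[0.0, 0.0], [-0.81, 1.92], [-1.46, 3.26], [-1.57, 4.76], [-1.06, 6.18], [-0.17, 7.22], [0.53, 7.3], [0.83, 7.33]]
A0-Bend [-4.46 26.68]
A rel [[0.0, 0.0], [-0.38, -2.05], [-0.73, -3.5], [-0.53, -4.98], [0.27, -6.27], [1.36, -7.1], [2.06, -7.02], [2.36, -6.99]]
B0 [560.5 111.2] A0 [524.2 451.3]
```

```bash
python3 -m creep '[[[0,0,0,14.3,7.7,0,0],[0,0,0,14.3,7.7,0,0],[0,0,0,14.3,7.7,0,0],[0,0,0,14.3,7.7,-5,0],[0,0,0,14.3,7.7,-10,0],[0,0,0,14.3,7.7,-14,0],[0,0,0,14.3,7.7,-17,0],[0,0,0,14.3,7.7,-17.9,0],[0,0,0,14.3,7.7,-17.9,0],[0,0,0,14.3,7.7,-17.9,0]]]' 20
```

```text
time_s: 35.72
tool_pos: [561.0, 111.6, 79.4]
eef_rot: [[0.994, 0.108, 0.023], [0.108, -0.994, -0.006], [0.022, 0.009, -1.0]]
wrist_force: [-0.0, -0.0, 0.6]
opening: 0.3
```

```bash
python3 -m creep '[[[0,0,0,-0.4,1,0,0],[0,0,0,-0.81,1.92,0,0],[0,0,0,-1.46,3.26,0,0],[0,0,0,-1.57,4,0,0],[0,0,0,-1.57,4.76,0,0],[0,0,0,-1.3,5.5,0,0],[0,0,0,-1.06,6.18,0,0],[0,0,0,-0.6,6.7,0,0],[0,0,0,-0.17,7.22,0,0],[0,0,0,0.53,7.3,0,0],[0,0,0,0.83,7.33,0,0],[0,0,0,0.83,7.33,0,0],[0,0,0,0,7.3,0,0],[0,0,0,0,7.3,4,0],[0,0,0,0,7.3,8,0],[0,0,0,0,7.3,8,0]]]'
python3 - <<'E'
from fin import *
c=cam('scene'); fin(c,'scene'); c=cam('side'); fin(c,'side')
E
```

```text
time_s: 37.72
tool_pos: [562.9, 184.9, 162.6]
eef_rot: [[0.994, 0.107, 0.028], [0.107, -0.994, -0.005], [0.027, 0.008, -1.0]]
wrist_force: [0.4, -0.3, -1.0]
opening: 0.4
scene lid top z 71.6 slope mrad [0.5 0.1] 3545
  corner -55 -105 71.9  corner -55 105 71.7  corner 55 -105 71.6  corner 55 105 71.9
  pull 3.5 0.2
 btn A 152 dir [-36.9   5.5] angle -0.15 z 84.2 tip [503. 416.  82.]
 btn B 131 dir [ 6.8 37. ] angle 1.75 z 83.6 tip [590. 202.  84.]
side lid top z 70.3 slope mrad [ 0.7 -0.7] 666
  corner -55 -105 70.9  corner -55 105 69.5  corner 55 -105 69.6  corner 55 105 None
  pull -4.9 -3.4
 btn A 30 dir [-35.4  -0.3] angle 0.01 z 83.2 tip [507. 418.  82.]
 btn B 39 dir [ 4.5 35.2] angle 1.7 z 83.2 tip [590. 196.  82.]
```

```bash
python3 -m creep '[[[0,0,0,-3.9,26.6,0,0],[0,0,0,-3.9,26.6,0,0],[0,0,0,-3.9,26.6,0,0],[0,0,0,-3.9,26.6,0,0],[0,0,0,-3.9,26.6,0,0],[0,0,0,-3.9,26.6,-4,0],[0,0,0,-3.9,26.6,-7,0],[0,0,0,-3.9,26.6,-8.3,0],[0,0,0,-3.9,26.6,-8.3,0]]]'
```

```text
time_s: 38.95
tool_pos: [522.1, 449.4, 75.5]
eef_rot: [[0.994, 0.107, 0.022], [0.107, -0.994, -0.008], [0.021, 0.01, -1.0]]
wrist_force: [-0.3, -0.4, 1.2]
opening: 0.3
```

```bash
python3 -m creep '[[[0,0,0,-0.2,-1,0,0],[0,0,0,-0.38,-2.05,0,0],[0,0,0,-0.73,-3.5,0,0],[0,0,0,-0.65,-4.2,0,0],[0,0,0,-0.53,-4.98,0,0],[0,0,0,-0.1,-5.6,0,0],[0,0,0,0.27,-6.27,0,0],[0,0,0,0.8,-6.7,0,0],[0,0,0,1.36,-7.1,0,0],[0,0,0,2,-7.05,0,0],[0,0,0,2.1,-7.05,0,0],[0,0,0,2.1,-7.05,0,0],[0,0,0,1.2,-7.1,0,0],[0,0,0,1.2,-7.1,4,0],[0,0,0,1.2,-7.1,10,0],[0,0,0,-9,-30,18,0],[0,0,0,-9,-30,18,0],[0,0,0,-9,-30,18,0],[0,0,0,-9,-30,18,0],[0,0,0,-9,-30,18,0]]]'
python3 - <<'E'
from fin import *
st()
c=cam('scene'); fin(c,'scene'); save(c,'s12.png'); c=cam('side'); fin(c,'side')
E
```

```text
time_s: 41.45
tool_pos: [431.0, 146.8, 256.9]
eef_rot: [[0.994, 0.104, 0.025], [0.104, -0.995, -0.008], [0.024, 0.01, -1.0]]
wrist_force: [0.2, -0.0, -0.4]
opening: 0.6
41.45 [431.  146.8 256.9] [[0.994, 0.104, 0.025], [0.104, -0.995, -0.008], [0.024, 0.01, -1.0]] F [ 0.2 -0.  -0.4] open 0.6
scene lid top z 71.5 slope mrad [-0.8  0.8] 3422
  corner -55 -105 71.8  corner -55 105 72.1  corner 55 -105 71.7  corner 55 105 71.5
  pull 3.3 0.3
 btn A 163 dir [  3.8 -37.3] angle 1.67 z 83.9 tip [567. 365.  85.]
 btn B 133 dir [ 6.8 36.6] angle 1.76 z 84.0 tip [588. 202.  81.]
side lid top z 70.4 slope mrad [ 7.7 -0.8] 671
  corner -55 -105 69.3  corner -55 105 71.4  corner 55 -105 71.1  corner 55 105 70.0
  pull -3.7 -2.3
 btn A 34 dir [  1.2 -41.9] angle 1.6 z 82.2 tip [562. 362.  83.]
 btn B 39 dir [ 3.8 35.7] angle 1.68 z 83.2 tip [579. 196.  84.]
```

View pics/s12.png

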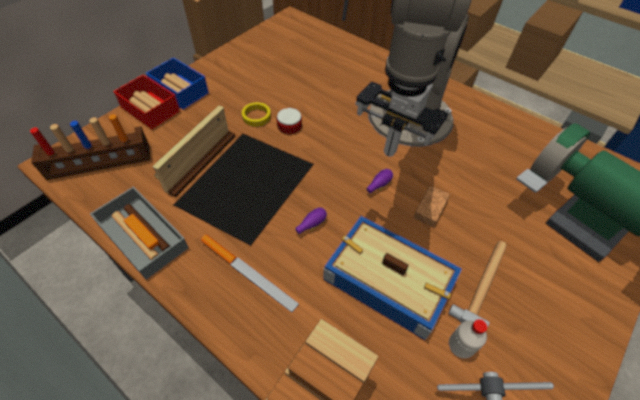

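The picture shows the lid flush in the box at (394,272), both buttons across it at (352,243) and (437,290), the bystanders in place, and the arm clear. I hand in.

```bash
python3 -c "
from rig import env
print(env.hand_in())"
```

```text
the job is handed in; nothing more can be done
None
```

I put both heads on the bench (pale and dark) in the box, fitted the lid flush and turned both buttons in across it. The job is handed in, at about 41 s of the 200 s. The handing-in reports no verdict.

- **Heads:** They lie side by side on the box floor. The dark head was knocked aside before I reached it, so I measured it again before gripping. The two purple look-alikes were left alone.
- **Lid:** I pushed it square to the stop and levered it up until it leaned on the board. Then I gripped the pull by its ends, turned the lid over and lowered it in.
- **Lid check:** The last scene-camera reading put the lid top at 71.5 mm, against 71 mm nominal, with a slope under 1 mrad. The pull centre read about 3 mm from the box centre.
- **Buttons:** From the scene camera, A is at about 1.67 rad and B at about 1.76 rad, both past the 1.2 rad needed.
- **Clearances:** In the last picture the bystanders look unmoved and the gripper is clear of everything. I did not measure the bystanders again.

The side camera agreed less closely. It read the lid top about 1 mm lower and one slope component as 7.7 mrad. It also gave smaller button angles of 1.60 and 1.68 rad. That camera has few points on the lid, and its readings still meet the limits.

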